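# Sort jack screws by thread pitch on notched gauge plates

## Task

Two square-head jack screws of equal size but different thread pitch lie on the packing bench, in front of two notched gauge plates. Sort them by pitch: seat each screw sideways against the plate whose teeth fit its thread until it is fully home, parallel to the plate with every tooth of the plate in a groove of the thread, and leave both lying there on the bench. Leave the nut and the other things where they are.

Things in the scene. Friction and masses are not known exactly. Their poses are not given: they have to be found in the camera images.
- fine_screw_mid (a point): On the axis, at the middle of the thread, of the plain steel jack screw with the finer thread; 20 mm above the bench as it lies. Its y axis runs along the screw towards the head; z is up at the start. Thread 40 mm in outside diameter, 46 mm to each side of this point; then a square head 40 x 40 x 24 mm (y = 46 to 70 mm). A groove is centred on this point, and one every 7 mm to both sides.
- fine_screw: The same screw (axes alike, origin 20 mm below that point, on the bench). 116 mm long, about 0.7 kg. The square head lies flat, so it slides and does not roll. 12 ring-like crests 7 mm apart, 3.5 mm high, with sloping flanks and 1.6 mm wide tops; grooves 5.4 mm wide at the mouth.
- coarse_screw_mid (a point): The same point and axes on the other jack screw, alike in size, steel and square head (thread y = -46 to 46 mm, head to 70 mm) but with the coarser thread. A groove is centred on this point, and one every 12 mm to both sides.
- coarse_screw: The coarse screw (axes alike, origin 20 mm below that point, on the bench). 116 mm long, about 0.7 kg, lying flat on its square head. 8 ring-like crests 12 mm apart, 6 mm high, with sloping flanks and 2.6 mm wide tops; grooves 9.4 mm wide at the mouth.
- fine_plate_face (a point): Gauge plate for the fine thread: middle of its flat front face, 20 mm above the bench. The face looks along -x, roughly to the robot; y runs along it, z up. A screw that is home lies along y with its axis 20 mm in front of the face (3 mm further out it only rides on the tooth tips), its middle a whole number of 7 mm pitches along y from this point, best 0: a tooth stands here.
- fine_plate: The same plate (axes alike, origin 20 mm below that point). Upright bright metal plate 68 mm wide, 40 mm high, 10 mm thick, its angle foot reaching 60 mm behind the face; fixed to the bench. Nine upright teeth 7 mm apart, as high as the plate, stand 3.2 mm out of the face, 4.4 mm wide at the root, 1.6 mm at the tip, with smooth sloping flanks.
- coarse_plate_face (a point): The same point and axes on the gauge plate for the coarse thread. A screw that is home lies along y with its axis 20 mm in front of the face (5.5 mm further out it only rides on the tooth tips), its middle a whole number of 12 mm pitches along y from this point, best 0: a tooth stands here. The two plates stand left and right in either order, each at its own angle.
- coarse_plate: The same plate (axes alike, origin 20 mm below that point), alike in size and build to the fine one, but with five upright teeth 12 mm apart, 5.5 mm out of the face, 8.2 mm wide at the root and 3.2 mm at the tip.
- hex_nut: Loose plain steel hex nut, 60 mm across flats, 35 mm high, lying flat on the bench between the screws (origin: centre of its underside). Leave alone.
- foot_plate: Loose square steel foot plate, 90 x 90 x 8 mm with a 22 mm high collar, on the left (origin: centre of its underside). Leave alone.
- card_stack: Loose stack of white cards, 105 x 148 x 36 mm, on the right (origin: centre of its underside). Leave alone.
- glue_bottle: Small white bottle with a red cap, 48 mm in diameter, 110 mm tall, standing on the left (origin: centre of its underside). Leave alone.
- spanner: Spanner 200 mm long lying flat behind the plates (origin under its middle). Leave alone.
Not all that is in view belongs to the job. What is shaped like the coarse_screw but orange or yellow is not meant.

How it is judged (in metres and radians):
At the end, for the whole second after the job is handed in: Each screw lies still on the bench, home in the plate of its own pitch: parallel to the plate within 0.05 rad, its axis 20 mm in front of the face (at most 1.5 mm further out), and the middle of its thread within 16 mm along the plate of the plate's middle, so that every tooth is in the thread (x of fine_screw_mid in the frame of fine_plate_face between -0.0215 and -0.017 m and y of fine_screw_mid in the frame of fine_plate_face between -0.016 and 0.016 m and height (world z) of each of fine_screw_mid, coarse_screw_mid below 0.024 m and angle between the y axis of fine_screw_mid and the y axis of fine_plate_face, either way round below 0.05 rad and x of coarse_screw_mid in the frame of coarse_plate_face between -0.0215 and -0.017 m and y of coarse_screw_mid in the frame of coarse_plate_face between -0.016 and 0.016 m and angle between the y axis of coarse_screw_mid and the y axis of coarse_plate_face, either way round below 0.05 rad and linear speed of each of fine_screw, coarse_screw below 0.01 m/s); the robot touches nothing.
It fails at once if the hex nut is moved by more than 20 mm (distance of hex_nut from where it was at the start of the episode above 0.02 m).
It fails at once if the foot plate, card stack or spanner is moved by more than 20 mm (distance of any of foot_plate, card_stack, spanner from where it was at the start of the episode above 0.02 m).
It fails at once if the bottle is moved by more than 20 mm or tipped over (distance of glue_bottle from where it was at the start of the episode above 0.02 m or angle between glue_bottle's own z axis and vertical above 0.4 rad).
It also fails if it takes over 72 s, if anything falls off the work surface, if the arm or the gripper's body presses on something with over 40 N, if the wrist force passes 120 N, or if a joint passes its speed limit or range.

## Robot

A 6-joint arm with a two-finger parallel gripper is mounted at the origin on the work surface. World frame = base frame: x ahead of the robot, y to its left, z up, the work surface at z = 0. Lengths are in mm, angles in rad, forces in N, time in s.
With the tool pointing down it reaches from about 275 to 1000 mm from the base axis. Payload 8.4 kg.
Tool frame: the origin (TCP) lies where the fingers leave the gripper's body, on its centre line; the fingertips stand 73 mm ahead of it and the grasp point (between the pads) lies 54 mm ahead of it (grip_point_offset is the distance from the TCP to the grasp point, in mm); z points along the fingers, y is the direction in which the jaws open and shut (so a half turn about z gives the same grasp; the last joint's range is limited). The gripper opens to 85 mm and grips with 20 to 120 N. Pads are 22 mm wide; open, the fingers measure 114 mm over their backs; the gripper's body (76 mm by 85 mm) begins 54 mm behind the grasp point. The pads swing forward as they close: fully open they stand 13 mm farther back than shut.
Start: joints at [1.264, 0.353, 1.633, -0, 1.155, -0.002], TCP at [187.563, 596.195, 303.881] pointing down, gripper open.
Joint ranges: [-2.63, 2.63], [-0.92, 2.1], [0.06, 2.66], [-1.3, 4.44], [0, 2.69], [-3.02, 3.02]. Speed limits (rad/s): [2.22, 2.22, 2.79, 3.14, 3.14, 3.14].

## Interface

Orientations are given as [roll, pitch, yaw] about the fixed x, y, z axes, in that order (R = Rz(yaw) Ry(pitch) Rx(roll)).
In Python, from rig import sense, grab_frame, sign_off, grip_point_offset gives the robot as it stands. The module is installed in compiled form; this text tells all that it offers.
- The arm moves only by the tool drive_tool, never from a script. Its argument "targets" is one flat list of numbers, 7 for each row, row after row: the shift along the tool's x, y, z in m, then the turn, a rotation vector about the tool's x, y, z in rad, then the opening, from 0 (shut) to 1 (fully open). In form: [tx, ty, tz, wx, wy, wz, grip, tx, ty, tz, wx, wy, wz, grip, ...]. A call has 1 to 12 rows; each row is the pose to reach, as a shift and turn from the pose commanded when the call began, along the tool's axes at that moment; what a row does not reach only later rows make up. A row lasts 1/12 s, in which the tool goes at most 41.7 mm and 7.16 degrees, less where a joint would pass 70% of its speed; a pose out of reach is approached as far as the arm can. A call with a gripper value outside its range is refused whole. The fingers move at their own pace and stop on an object; "force" is the grip in N (left out, the last holds). Time passes only in rows, so rows that repeat a pose let the fingers close. It gives the time, the measured TCP pose, the force and the opening at its end, in the units of the state.
- sense(): the state, without advancing time (a new reading comes with each control period).
- grab_frame(name): name is "scene" or "top"; returns a dict with "color" (384x512x3 uint8, blue, green, red), "vertical_fov" (degrees; the focal length in pixels is half the picture's height over the tangent of half this angle, whatever the lens; pixels are square), "cx", "cy" (the principal point, pixels), "k1" (the pictures are not rectified: a ray, as slopes to the right and down, at radius r is drawn at 1 + k1 r^2 times it, then the intrinsics apply), "world_from_camera" (4x4, takes a point from camera to world coordinates). Camera axes: x right, y down, z forward; pixel columns grow to the right and rows downward; lengths in mm; the calibration is good to about 2 mm. A picture is of the moment at which its call begins. There is no depth.
- sign_off(): hands the job in, once; it reports no verdict.
The state is a dict: "clock": time; "qpos": joint angles; "qvel": joint speeds; "joint_efforts": joint torques, N m; "eef_pos": TCP position; "tcp_rot": TCP orientation; "contact_force": force on the tool from outside, world axes, zero at the start; "wrist_torque": the same for the moment, N m; "opening": opening from 0.0 (shut) to 1.0 (fully open).
Only numpy, scipy, OpenCV 4.12 (cv2) and the standard library are available. Lean on these libraries where they do the work, as an engineer would, in place of code of your own. Each camera call takes 0.05 s, during which the arm holds its last target. There are 200 camera calls.

## Working session

There is one attempt and no reset: what is moved stays moved. The work goes in short steps, Python scripts to look and compute and a tool call to move; the robot and the scene stay as the last step left them, time stands still between calls to the robot, and variables do not carry over. Pictures are saved under pics/ and viewed, about 8 in all and at most 12, crops included, and the job is handed in when it is done.

Besides the shell and the picture viewer there is one more tool, called as name(argument=value, ...), one argument or row to a line, values as JSON. drive_tool: Moves the arm, as the interface text tells. Its arguments: {"type":"object","properties":{"targets":{"type":"array"},"force":{"type":"number"}},"required":["targets"]}

```bash
mkdir -p pics; cat > h.py <<'E'
import numpy as np, cv2
from rig import sense, grab_frame, sign_off, grip_point_offset
from scipy.spatial.transform import Rotation as R
def K(f):
    h=f["color"].shape[0]; fl=h/2/np.tan(np.radians(f["vertical_fov"])/2); return fl
def unproj(f,uv,z):
    fl=K(f); d=np.array([(uv[0]-f["cx"])/fl,(uv[1]-f["cy"])/fl]); s=d.copy()
    for _ in range(30): s=d/(1+f["k1"]*(s@s))
    T=np.array(f["world_from_camera"]); r=T[:3,:3]@np.array([*s,1]); o=T[:3,3]
    return o+r*(z-o[2])/r[2]
def proj(f,p):
    T=np.array(f["world_from_camera"]); c=T[:3,:3].T@(np.array(p,float)-T[:3,3]); s=c[:2]/c[2]
    return s*(1+f["k1"]*(s@s))*K(f)+[f["cx"],f["cy"]]
E
python3 - <<'E'
from h import *
import pickle
for n in("scene","top"):
    f=grab_frame(n); pickle.dump(f,open(n+".pkl","wb"))
    cv2.imwrite(f"pics/{n}0.png",cv2.resize(f["color"],(800,600),interpolation=cv2.INTER_CUBIC))
    print(n,K(f),f["cx"],f["cy"],f["k1"],np.round(f["world_from_camera"],3).tolist())
print(sense(),grip_point_offset)
E
```

```text
scene 396.94540194408 253.66097344867416 197.61536408772096 -0.11387092779461776 [[0.492, 0.752, -0.439, 1030.036], [0.871, -0.423, 0.252, -269.625], [0.004, -0.506, -0.863, 953.964], [0.0, 0.0, 0.0, 1.0]]
top 443.6523761013856 252.8913817884497 184.82114876062465 -0.029772483025013553 [[0.02, -0.981, 0.191, 306.924], [-1.0, -0.02, 0.002, -5.937], [0.002, -0.191, -0.982, 1301.098], [0.0, 0.0, 0.0, 1.0]]
{'clock': 0.1, 'qpos': array([ 1.26358522e+00,  3.53607323e-01,  1.63401947e+00,  1.95306359e-05,
        1.15520512e+00, -2.39341264e-03]), 'qvel': array([-0.00102886, -0.00231053, -0.00136126,  0.00018865,  0.00140615,
        0.0006805 ]), 'joint_efforts': array([ 9.51271577e-04, -6.06358480e+01, -3.42818785e+01,  3.92224808e-05,
        4.03857252e-03, -1.19907593e-06]), 'eef_pos': array([187.47015997, 595.88908376, 303.23618306]), 'tcp_rot': array([-3.14035345e+00, -2.08243498e-05,  2.83676705e+00]), 'contact_force': array([ 0.23441361,  0.26343487, -0.06342891]), 'wrist_torque': array([ 0.02294849, -0.04292448,  0.03426908]), 'opening': 1.000081149887999} 53.900000000000006
```

View pics/top0.png

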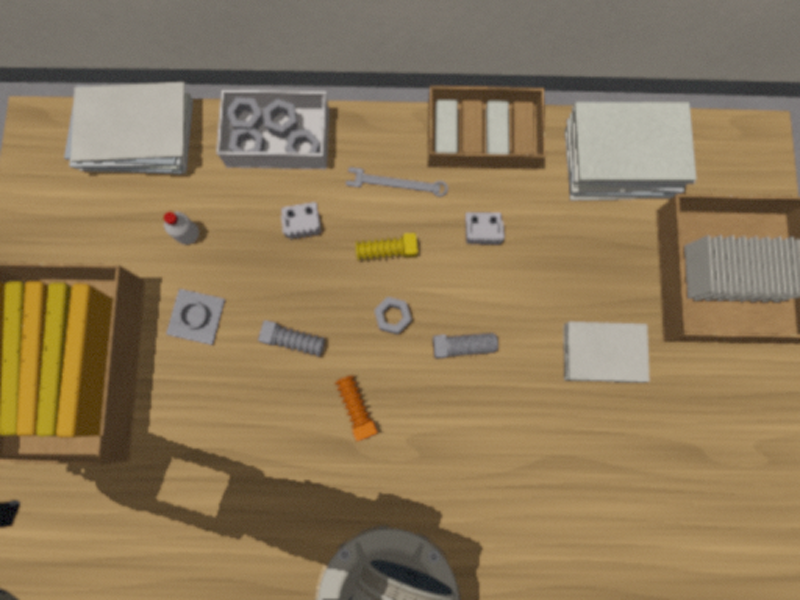

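View pics/scene0.png

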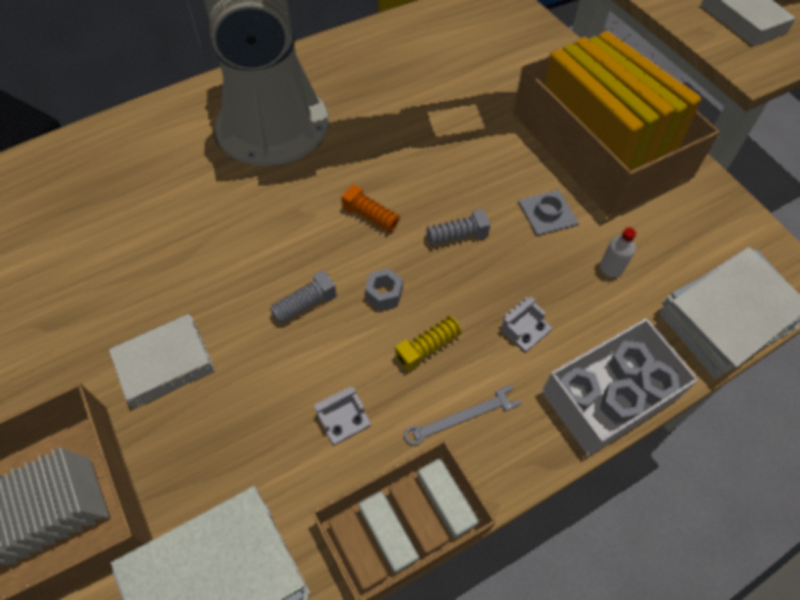

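The left screw at (292,340) and the left plate at (300,220) look coarse. The right screw at (466,345) and the right plate at (485,228) look fine. I'll enlarge them to confirm and to read positions.

```bash
cat > crop.py <<'E'
from h import *
def montage(img,boxes,s,name):  # boxes: (u0,v0) each 50x37 px
    t=[]
    for (u,v,w,h) in boxes:
        c=cv2.resize(img[v:v+h,u:u+w],(w*s,h*s),interpolation=cv2.INTER_CUBIC)
        for k in range(0,w,10): cv2.line(c,(k*s,0),(k*s,6),(0,0,255),1); cv2.putText(c,str(u+k),(k*s,16),0,.35,(0,0,255),1)
        for k in range(0,h,10): cv2.line(c,(0,k*s),(6,k*s),(0,0,255),1); cv2.putText(c,str(v+k),(8,k*s+4),0,.35,(0,0,255),1)
        t.append(c)
    return cv2.imwrite(name,np.vstack([np.hstack(t[:2]),np.hstack(t[2:])]))
E
python3 - <<'E'
from crop import *
import pickle
f=pickle.load(open("top.pkl","rb"))
montage(f["color"],[(162,122,50,37),(284,122,50,37),(162,200,50,37),(272,200,50,37)],8,"pics/top1.png")
E
```

```text
(no output)
```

View pics/top1.png

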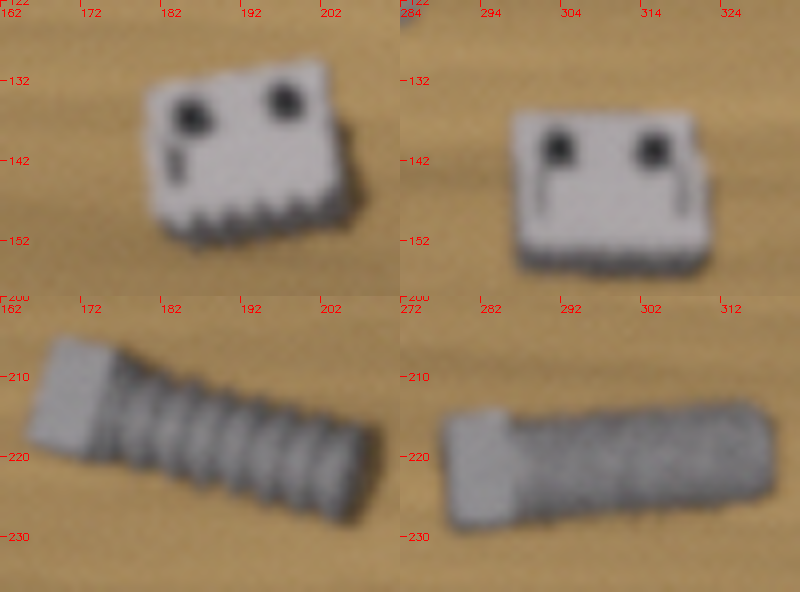

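Threads and plates confirmed: coarse left and fine right, both heads pointing left (+y). I'll fit the poses by matching model silhouettes in both cameras.

```bash
cat > fit.py <<'E'
from h import *
from scipy.optimize import minimize
def box(x0,x1,y0,y1,z0,z1): return np.array([[x,y,z] for x in(x0,x1) for y in(y0,y1) for z in(z0,z1)],float)
a=np.linspace(0,2*np.pi,24,endpoint=False)
thread=np.array([[20*np.cos(t),y,20+20*np.sin(t)] for y in(-46,46) for t in a])
SCREW=[thread,box(-20,20,46,70,0,40)]
def PLATE(d): return [box(0,10,-34,34,0,40),box(0,60,-34,34,0,8),box(-d,0,-34 if d<4 else -30,34 if d<4 else 30,0,40)]
def mask(f,box2):
    u,v,w,h=box2; c=f["color"][v:v+h,u:u+w]; hsv=cv2.cvtColor(c,cv2.COLOR_BGR2HSV).astype(float)
    return np.clip((75-hsv[...,1])/40+.5,0,1)
def render(f,parts,p,box2,S=8):
    u,v,w,h=box2; m=np.zeros((h*S,w*S),np.uint8); c,s=np.cos(p[2]),np.sin(p[2]); M=np.array([[c,-s,0],[s,c,0],[0,0,1]])
    for q in parts:
        uv=np.array([proj(f,M@x+[p[0],p[1],0]) for x in q]); uv=((uv-[u,v]+.5)*S*16).astype(np.int32)
        cv2.fillConvexPoly(m,cv2.convexHull(uv),255,shift=4)
    return cv2.GaussianBlur(cv2.resize(m,(w,h),interpolation=cv2.INTER_AREA).astype(float)/255,(0,0),.7)
def fit(frames,parts,p0,r=90):
    bs=[]; ms=[]
    for f in frames:
        c=proj(f,[p0[0],p0[1],20]); k=int(r*K(f)/np.linalg.norm(np.array(f["world_from_camera"])[:3,3]-[p0[0],p0[1],20]))
        b=(int(c[0])-k,int(c[1])-k,2*k,2*k); bs.append(b); ms.append(mask(f,b))
    sc=np.array([10,10,.1])
    cost=lambda q:sum(((render(f,parts,q*sc,b)-m)**2).sum() for f,b,m in zip(frames,bs,ms))
    r=minimize(cost,np.array(p0)/sc,method="Nelder-Mead",options=dict(initial_simplex=np.array(p0)/sc+np.vstack([np.zeros(3),np.diag([.8,.8,.8])]),xatol=.005,fatol=.01))
    return r.x*sc,r.fun
E
python3 - <<'E'
from fit import *
import pickle
fs=[pickle.load(open(n+".pkl","rb")) for n in("scene","top")]; t=fs[1]; k=.64
px=dict(cs=(295*k,341*k),fs=(475*k,345*k),cp=(302*k,233*k),fp=(486*k,242*k))
par=dict(cs=SCREW,fs=SCREW,cp=PLATE(5.5),fp=PLATE(3.2)); yaw=dict(cs=-.25,fs=.05,cp=.1,fp=0.)
for n in px:
    p=unproj(t,px[n],20)[:2]; 
    for F in(fs,[t],[fs[0]]):
        q,c=fit(F,par[n],[*p,yaw[n]],110 if n=="fp" else 90); print(n,np.round(q,3),round(c,1))
for n,uv in dict(yel_l=(358*k,250*k),yel_r=(418*k,245*k),nut=(394*k,315*k)).items(): print(n,unproj(t,uv,20).round())
E
```

```text
cs [ 4.55776e+02  1.76856e+02 -2.40000e-01] 74.9
cs [ 4.55234e+02  1.76755e+02 -2.48000e-01] 37.8
cs [ 4.55690e+02  1.77648e+02 -2.24000e-01] 34.1
fs [ 4.55410e+02 -1.44368e+02  1.00000e-01] 56.0
fs [ 4.55268e+02 -1.45624e+02  9.10000e-02] 21.8
fs [ 4.56076e+02 -1.43368e+02  1.22000e-01] 28.5
cp [6.64774e+02 1.80631e+02 1.84000e-01] 73.4
cp [6.65637e+02 1.79031e+02 1.88000e-01] 15.9
cp [6.63480e+02 1.82528e+02 1.72000e-01] 46.4
fp [ 6.54894e+02 -1.69750e+02  7.00000e-03] 122.7
fp [ 6.56137e+02 -1.72101e+02  1.80000e-02] 81.3
fp [ 654.416 -168.424   -0.   ] 26.9
yel_l [630.  69.  20.]
yel_r [642. -45.  20.]
nut [506.  -2.  20.]
```

```bash
cat > plan.py <<'E'
from h import *
def delta(x,y,z,yaw):
    "shift (m) and rotvec in tool axes from the present pose to TCP x,y,z (mm), pointing down, tool yaw"
    s=sense(); A=R.from_euler("xyz",s["tcp_rot"]); B=R.from_euler("xyz",[np.pi,0,yaw])
    d=A.inv().apply(np.array([x,y,z])-s["eef_pos"])/1000; w=(A.inv()*B).as_rotvec()
    print("d",d.round(4),"w",w.round(3),"at",s["eef_pos"].round(1),"rot",s["tcp_rot"].round(3),"F",s["contact_force"].round(1),"open",round(s["opening"],3),"t",round(s["clock"],2))
E
python3 -c "
from plan import *
delta(469.3,233.1,300,1.331)"
```

```text
d [-0.3777 -0.2615  0.0036] w [-1.000e-03  1.000e-03  1.506e+00] at [187.5 595.9 303.2] rot [-3.14  -0.     2.837] F [ 0.2  0.3 -0.1] open 1.0 t 0.1
```

drive_tool(
  targets=[-0.378,-0.262,0.003,0,0,1.506,1,-0.378,-0.262,0.003,0,0,1.506,1,-0.378,-0.262,0.003,0,0,1.506,1,-0.378,-0.262,0.003,0,0,1.506,1,-0.378,-0.262,0.003,0,0,1.506,1,-0.378,-0.262,0.003,0,0,1.506,1,-0.378,-0.262,0.003,0,0,1.506,1,-0.378,-0.262,0.003,0,0,1.506,1,-0.378,-0.262,0.003,0,0,1.506,1,-0.378,-0.262,0.003,0,0,1.506,1,-0.378,-0.262,0.003,0,0,1.506,1,-0.378,-0.262,0.003,0,0,1.506,1],
)

```text
clock: 1.1
eef_pos: [472.8, 228.0, 300.8]
tcp_rot: [3.14, 0.001, 1.327]
contact_force: [0.1, -0.5, 0.6]
opening: 1.001
```

```bash
python3 -c "
from plan import *
delta(469.3,233.1,78,1.331)"
```

```text
d [ 0.0044 -0.005   0.2228] w [ 0.002  0.001 -0.004] at [472.8 228.  300.8] rot [3.140e+00 1.000e-03 1.327e+00] F [ 0.1 -0.5  0.6] open 1.001 t 1.1
```

drive_tool(
  targets=[0,0,0,0,0,0,1,0,0,0.03,0,0,0,1,0,0,0.07,0,0,0,1,0,0,0.11,0,0,0,1,0,0,0.15,0,0,0,1,0,0,0.16,0,0,0,1,0,0,0.16,0,0,0,1,0,0,0.16,0,0,0,1],
)

```text
clock: 1.77
eef_pos: [469.5, 233.6, 141.6]
tcp_rot: [-3.141, 0.0, 1.34]
contact_force: [0.6, 0.3, 0.2]
opening: 1.003
```

```bash
python3 -c "
from plan import *
delta(469.3,233.1,78,1.331)"
```

```text
d [-0.0005 -0.0001  0.0636] w [-0.     0.     0.009] at [469.5 233.6 141.6] rot [-3.141  0.     1.34 ] F [0.6 0.3 0.2] open 1.003 t 1.77
```

drive_tool(
  targets=[0,0,0.03,0,0,0,1,0,0,0.055,0,0,0,1,0,0,0.063,0,0,0,1,0,0,0.063,0,0,0,0,0,0,0.063,0,0,0,0,0,0,0.063,0,0,0,0,0,0,0.063,0,0,0,0,0,0,0.063,0,0,0,0,0,0,0.063,0,0,0,0,0,0,0.063,0,0,0,0,0,0,0.063,0,0,0,0,0,0,0.063,0,0,0,0],
  force=60,
)

```text
clock: 2.77
eef_pos: [470.5, 233.4, 79.9]
tcp_rot: [3.139, -0.002, 1.337]
contact_force: [-2.0, 1.0, 10.2]
opening: 0.464
```

```bash
python3 - <<'E'
from fit import *
from plan import *
fs=[grab_frame(n) for n in("scene","top")]
cp=np.array([664.8,180.6]); a=.184
# standoff: screw axis 34 mm before face, tool over head
c,s=np.cos(a),np.sin(a); m=cp+[-34*c,-34*s]; g=m+58*np.array([-s,c]); print(m,g)
delta(g[0],g[1],78,a+np.pi/2)
cv2.imwrite("pics/g1.png",np.hstack([cv2.resize(f["color"][v:v+130,u:u+130],(400,400),interpolation=2) for f,(u,v) in zip(fs,[(230,90),(130,140)])]))
E
```

```text
[631.37393001 174.37924081] [620.76204669 231.40018374]
d [0.0329 0.1467 0.0022] w [ 0.002 -0.001 -0.418] at [470.5 233.4  79.9] rot [ 3.139e+00 -2.000e-03  1.337e+00] F [-2.   0.1 10.2] open 0.459 t 2.87
```

View pics/g1.png

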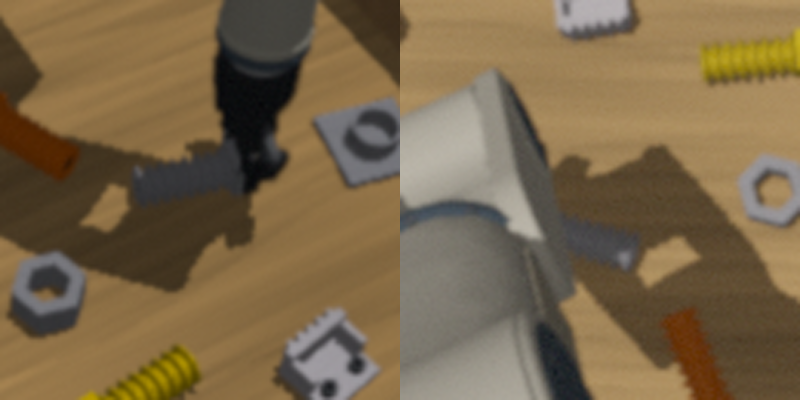

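drive_tool(
  targets=[0,0,-0.002,0,0,0,0,0.003,0.015,-0.002,0,0,-0.042,0,0.007,0.03,-0.002,0,0,-0.084,0,0.01,0.045,-0.002,0,0,-0.125,0,0.013,0.06,-0.002,0,0,-0.167,0,0.017,0.075,-0.002,0,0,-0.209,0,0.02,0.09,-0.002,0,0,-0.251,0,0.023,0.105,-0.002,0,0,-0.293,0,0.027,0.12,-0.002,0,0,-0.335,0,0.03,0.135,-0.002,0,0,-0.376,0,0.033,0.146,-0.002,0,0,-0.42,0,0.033,0.146,-0.002,0,0,-0.42,0],
)

```text
clock: 3.87
eef_pos: [621.3, 231.1, 80.4]
tcp_rot: [3.139, -0.0, 1.758]
contact_force: [1.9, 0.5, -4.8]
opening: 0.466
```

```bash
python3 - <<'E'
from fit import *
from plan import *
fs=[grab_frame(n) for n in("scene","top")]
delta(620.8,231.4,78,.184+np.pi/2)
cv2.imwrite("pics/g2.png",np.hstack([cv2.resize(f["color"][v:v+100,u:u+100],(400,400),interpolation=2) for f,(u,v) in zip(fs,[(270,150),(140,110)])]))
E
```

```text
d [0.0001 0.0016 0.002 ] w [0.    0.    0.001] at [619.3 231.   80. ] rot [3.141 0.    1.756] F [ 2.1 -0.3 -3.7] open 0.462 t 3.97
```

View pics/g2.png

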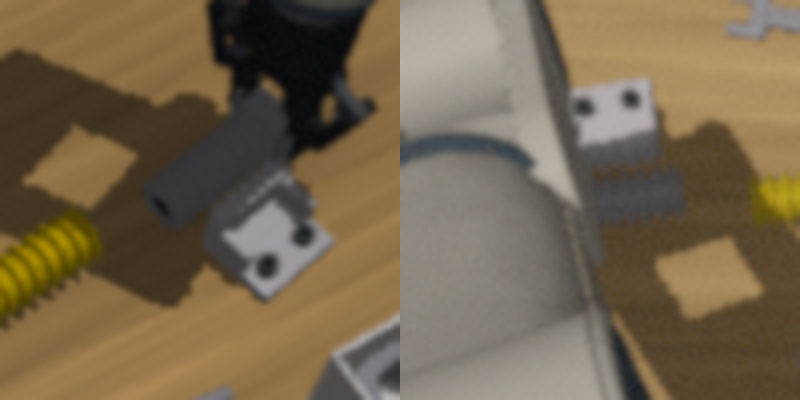

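drive_tool(
  targets=[0,0.002,0.001,0,0,0,0,0,0.004,0.001,0,0,0,0,0,0.006,0.001,0,0,0,0,0,0.008,0.001,0,0,0,0,0,0.01,0.001,0,0,0,0,0,0.011,0.001,0,0,0,0,0,0.012,0.001,0,0,0,0,0,0.012,0.001,0,0,0,0],
)

```text
clock: 4.63
eef_pos: [626.4, 232.2, 80.0]
tcp_rot: [-3.132, 0.001, 1.755]
contact_force: [-18.5, -5.7, 20.7]
opening: 0.46
```

```bash
python3 - <<'E'
from plan import *
cp=np.array([664.8,180.6]); a=.184; s=sense()["eef_pos"][:2]
c,s_=np.cos(a),np.sin(a); d=s-cp; print("in plate frame",d@[c,s_],d@[-s_,c]-58)
delta(620.8,231.4,78,a+np.pi/2)
E
```

```text
in plate frame -28.344436906659503 -0.24236729195793316
d [ 0.0002 -0.0056  0.002 ] w [-0.01   0.001  0.001] at [626.4 232.2  80. ] rot [-3.132e+00  1.000e-03  1.755e+00] F [-18.5  -5.7  20.7] open 0.46 t 4.63
```

drive_tool(
  targets=[-0.001,0,0,0,0,0,0,-0.002,0,0,0,0,0,0,-0.003,0,0,0,0,0,0,-0.004,0,0,0,0,0,0,-0.004,0,0,0,0,0,0],
)

```text
clock: 5.05
eef_pos: [629.7, 230.3, 80.0]
tcp_rot: [-3.139, -0.001, 1.755]
contact_force: [-7.5, 5.3, 7.7]
opening: 0.462
```

```bash
cat >> plan.py <<'E'
def pf(cp,a):
    q=sense(); d=q["eef_pos"][:2]-cp; M=np.array([[np.cos(a),np.sin(a)],[-np.sin(a),np.cos(a)]])
    print("plate frame",(M@d-[0,58]).round(2),"F",(M@q["contact_force"][:2]).round(1),q["contact_force"][2].round(1),"T",q["wrist_torque"].round(2),"z",q["eef_pos"][2].round(1),"rot",q["tcp_rot"].round(3),"t",round(q["clock"],2))
CP=(np.array([664.8,180.6]),.184); FP=(np.array([654.9,-169.8]),.007)
E
python3 -c "
from plan import *
pf(*CP)"
```

```text
plate frame [-25.41  -2.71] F [-6.4  6.6] 7.7 T [ 0.75  1.24 -0.1 ] z 80.0 rot [-3.139e+00 -1.000e-03  1.755e+00] t 5.05
```

drive_tool(
  targets=[0.001,0.001,0,0,0,0,0,0.001,0.002,0,0,0,0,0,0.001,0.003,0,0,0,0,0,0.001,0.004,0,0,0,0,0,0.001,0.005,0,0,0,0,0,0.001,0.005,0,0,0,0,0],
)

```text
clock: 5.55
eef_pos: [631.3, 230.7, 80.0]
tcp_rot: [-3.131, 0.001, 1.755]
contact_force: [-21.2, -2.5, 23.7]
opening: 0.46
```

```bash
python3 -c "
from plan import *
pf(*CP)"
```

```text
plate frame [-23.81  -2.65] F [-21.3   1.4] 23.7 T [-0.34  3.38 -0.17] z 80.0 rot [-3.131e+00  1.000e-03  1.755e+00] t 5.55
```

drive_tool(
  targets=[0,-0.002,0,0,0,0,0.46,0,-0.002,0,0,0,0,1,0,-0.002,0,0,0,0,1,0,-0.002,0,0,0,0,1,0,-0.002,0,0,0,0,1,0,-0.002,-0.02,0,0,0,1,0,-0.002,-0.06,0,0,0,1,0,-0.002,-0.1,0,0,0,1,0,-0.002,-0.12,0,0,0,1,0,-0.002,-0.12,0,0,0,1],
)

```text
clock: 6.38
eef_pos: [637.3, 231.8, 204.8]
tcp_rot: [3.133, -0.001, 1.756]
contact_force: [0.6, 0.6, 1.2]
opening: 0.997
```

```bash
python3 -c "
from plan import *
a=.1;g=np.array([455.4,-144.6])+58*np.array([-np.sin(a),np.cos(a)]);print(g)
delta(*g,195,a+np.pi/2)"
```

```text
[449.60966183 -86.88975841]
d [-0.2786 -0.2433  0.0073] w [ 0.009 -0.002  0.086] at [637.3 231.8 204.8] rot [ 3.133e+00 -1.000e-03  1.756e+00] F [0.6 0.6 1.2] open 0.997 t 6.38
```

drive_tool(
  targets=[-0.279,-0.243,0.0,0.009,-0.002,0.086,1,-0.279,-0.243,0.0,0.009,-0.002,0.086,1,-0.279,-0.243,0.0,0.009,-0.002,0.086,1,-0.279,-0.243,0.0,0.009,-0.002,0.086,1,-0.279,-0.243,0.0,0.009,-0.002,0.086,1,-0.279,-0.243,0.0,0.009,-0.002,0.086,1,-0.279,-0.243,0.0,0.009,-0.002,0.086,1,-0.279,-0.243,0.0,0.009,-0.002,0.086,1,-0.279,-0.243,0.0,0.009,-0.002,0.086,1,-0.279,-0.243,0.0,0.009,-0.002,0.086,1,-0.279,-0.243,0.0,0.009,-0.002,0.086,1,-0.279,-0.243,0.0,0.009,-0.002,0.086,1],
)

```text
clock: 7.38
eef_pos: [447.5, -88.3, 198.7]
tcp_rot: [-3.133, 0.002, 1.669]
contact_force: [0.1, -0.1, -0.7]
opening: 1.003
```

```bash
python3 - <<'E'
from fit import *
from plan import *
delta(449.6,-86.9,79,.1+np.pi/2)
fs=[grab_frame(n) for n in("scene","top")]
cv2.imwrite("pics/c1.png",np.hstack([cv2.resize(f["color"][v:v+66,u:u+66],(400,400),interpolation=2) for f,(u,v) in zip(fs,[(290,165),(150,120)])]))
E
```

```text
d [0.0015 0.0032 0.1197] w [-0.009  0.002 -0.001] at [447.5 -88.3 198.7] rot [-3.133e+00  2.000e-03  1.669e+00] F [ 0.1 -0.1 -0.7] open 1.003 t 7.38
```

View pics/c1.png

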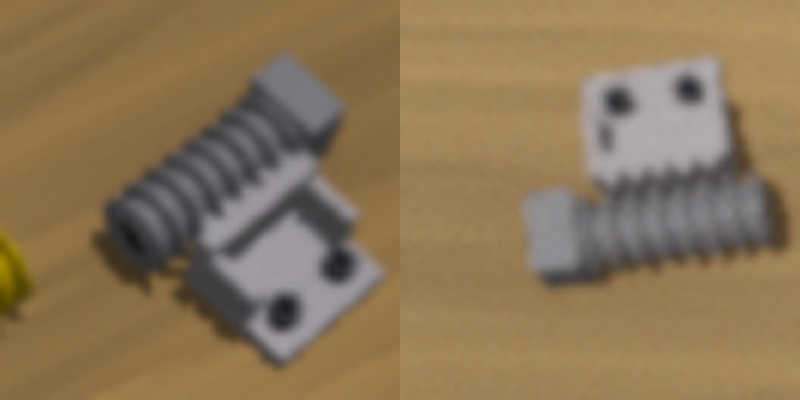

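drive_tool(
  targets=[0.002,0.003,0.03,-0.009,0.002,0,1,0.002,0.003,0.07,-0.009,0.002,0,1,0.002,0.003,0.1,-0.009,0.002,0,1,0.002,0.003,0.118,-0.009,0.002,0,1,0.002,0.003,0.118,-0.009,0.002,0,1,0.002,0.003,0.118,-0.009,0.002,0,0,0.002,0.003,0.118,-0.009,0.002,0,0,0.002,0.003,0.118,-0.009,0.002,0,0,0.002,0.003,0.118,-0.009,0.002,0,0,0.002,0.003,0.118,-0.009,0.002,0,0,0.002,0.003,0.118,-0.009,0.002,0,0,0.002,0.003,0.118,-0.009,0.002,0,0],
  force=60,
)

```text
clock: 8.48
eef_pos: [450.1, -86.3, 82.4]
tcp_rot: [3.139, 0.001, 1.671]
contact_force: [0.3, 3.0, 7.4]
opening: 0.461
```

```bash
python3 -c "
from plan import *
cp,a=np.array([655.2,-171]),.01
m=cp+[-32*np.cos(a),-32*np.sin(a)]; g=m+58*np.array([-np.sin(a),np.cos(a)])
delta(*g,79,a+np.pi/2)"
```

```text
d [-0.0441  0.1689  0.0039] w [0.003 0.001 0.09 ] at [450.1 -86.3  82.4] rot [3.139e+00 1.000e-03 1.671e+00] F [0.3 3.  7.4] open 0.461 t 8.48
```

drive_tool(
  targets=[0,0,-0.002,0,0,0,0,-0.005,0.017,-0.002,0,0,0.009,0,-0.009,0.034,-0.002,0,0,0.018,0,-0.013,0.051,-0.002,0,0,0.027,0,-0.018,0.068,-0.002,0,0,0.036,0,-0.022,0.085,-0.002,0,0,0.045,0,-0.026,0.102,-0.002,0,0,0.054,0,-0.031,0.119,-0.002,0,0,0.063,0,-0.035,0.136,-0.002,0,0,0.072,0,-0.04,0.153,-0.002,0,0,0.081,0,-0.044,0.167,-0.002,0,0,0.09,0,-0.044,0.167,-0.002,0,0,0.09,0],
)

```text
clock: 9.48
eef_pos: [622.3, -113.9, 83.5]
tcp_rot: [3.138, 0.001, 1.58]
contact_force: [1.9, -0.3, -6.3]
opening: 0.461
```

drive_tool(
  targets=[0,0,0,0,0,0,0,0,0.002,0.001,0,0,0,0,0,0.004,0.001,0,0,0,0,0,0.006,0.001,0,0,0,0,0,0.008,0.001,0,0,0,0,0,0.009,0.001,0,0,0,0,0,0.009,0.001,0,0,0,0],
)

```text
clock: 10.07
eef_pos: [625.5, -113.3, 82.5]
tcp_rot: [-3.136, -0.0, 1.581]
contact_force: [-11.3, -0.9, 9.0]
opening: 0.46
```

```bash
python3 -c "
from plan import *
pf(*FP)"
```

```text
plate frame [-29.   -1.3] F [-11.3  -0.8] 9.0 T [-0.27  1.7  -0.21] z 82.5 rot [-3.136 -0.     1.581] t 10.07
```

```bash
python3 - <<'E'
from fit import *
fs=[grab_frame(n) for n in("scene","top")]
c=[proj(f,[640,-160,20]).astype(int)-33 for f in fs]; print(c)
cv2.imwrite("pics/f1.png",np.hstack([cv2.convertScaleAbs(cv2.resize(f["color"][v:v+66,u:u+66],(400,400),interpolation=2),alpha=1.3) for f,(u,v) in zip(fs,c)]))
E
```

```text
[array([181, 216]), array([273, 125])]
```

View pics/f1.png

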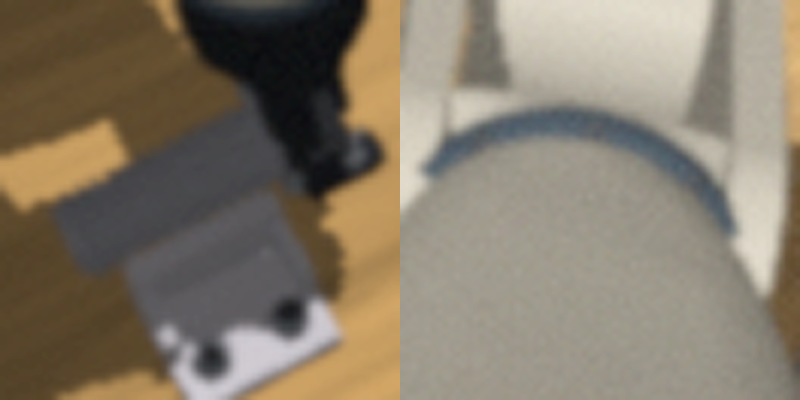

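The screw lies along the fine plate, apparently on the tooth tips. I'll sweep it along the plate while pressing lightly.

drive_tool(
  targets=[-0.001,0.001,0,0,0,0,0,-0.002,0.001,0,0,0,0,0],
)

```text
clock: 10.33
eef_pos: [626.5, -114.2, 82.6]
tcp_rot: [-3.136, -0.002, 1.58]
contact_force: [-7.6, 7.9, 7.3]
opening: 0.461
```

drive_tool(
  targets=[-0.001,0,0,0,0,0,0,-0.001,0,0,0,0,0,0],
)

```text
clock: 10.5
eef_pos: [627.6, -115.5, 82.5]
tcp_rot: [-3.139, -0.001, 1.58]
contact_force: [-4.3, 4.5, 5.0]
opening: 0.454
```

drive_tool(
  targets=[-0.001,0,0,0,0,0,0,-0.001,0,0,0,0,0,0],
)

```text
clock: 10.67
eef_pos: [628.1, -116.5, 82.5]
tcp_rot: [-3.14, -0.001, 1.581]
contact_force: [-3.6, 3.9, 2.0]
opening: 0.461
```

```bash
python3 -c "
from plan import *
pf(*FP)"
```

```text
plate frame [-26.44  -4.54] F [-3.6  3.9] 2.0 T [ 0.63  0.57 -0.12] z 82.5 rot [-3.140e+00 -1.000e-03  1.581e+00] t 10.67
```

drive_tool(
  targets=[0,0.001,0,0,0,0,0,0,0.002,0,0,0,0,0,0,0.003,0,0,0,0,0,0,0.003,0,0,0,0,0],
)

```text
clock: 11.0
eef_pos: [628.9, -116.6, 82.5]
tcp_rot: [-3.134, -0.001, 1.581]
contact_force: [-13.5, 2.9, 14.9]
opening: 0.46
```

drive_tool(
  targets=[-0.0005,0.001,0,0,0,0,0,-0.001,0.001,0,0,0,0,0,-0.001,0.001,0,0,0,0,0],
)

```text
clock: 11.25
eef_pos: [630.2, -117.2, 82.5]
tcp_rot: [-3.135, -0.002, 1.58]
contact_force: [-11.3, 5.5, 12.7]
opening: 0.452
```

```bash
python3 -c "
from plan import *
pf(*FP)"
```

```text
plate frame [-24.3   -5.25] F [-11.2   5.6] 12.7 T [ 0.78  1.9  -0.28] z 82.5 rot [-3.135e+00 -2.000e-03  1.580e+00] t 11.25
```

drive_tool(
  targets=[0,0.001,0,0,0,0,0,0,0.002,0,0,0,0,0,0,0.002,0,0,0,0,0],
)

```text
clock: 11.5
eef_pos: [631.4, -117.4, 82.5]
tcp_rot: [-3.133, -0.001, 1.58]
contact_force: [-14.6, 4.3, 14.2]
opening: 0.457
```

drive_tool(
  targets=[-0.0005,0,0,0,0,0,0,-0.001,0,0,0,0,0,0,-0.001,0,0,0,0,0,0],
)

```text
clock: 11.75
eef_pos: [632.5, -118.2, 82.5]
tcp_rot: [-3.136, -0.002, 1.58]
contact_force: [-9.8, 5.5, 10.1]
opening: 0.457
```

```bash
python3 -c "
from plan import *
pf(*FP)"
```

```text
plate frame [-22.   -6.2] F [-9.8  5.6] 10.1 T [ 0.83  1.64 -0.24] z 82.5 rot [-3.136e+00 -2.000e-03  1.580e+00] t 11.75
```

The x force tracks Fz, so most of it is bench friction from pressing down. I'll take the load off in z and continue.

drive_tool(
  targets=[0.001,0,-0.001,0,0,0,0,0.001,0,-0.0015,0,0,0,0,0.001,0,-0.0015,0,0,0,0],
)

```text
clock: 12.0
eef_pos: [634.3, -118.0, 83.1]
tcp_rot: [-3.14, -0.0, 1.581]
contact_force: [-3.6, 0.9, -4.7]
opening: 0.461
```

drive_tool(
  targets=[0,0.001,0,0,0,0,0,0,0.002,0,0,0,0,0,0,0.003,0,0,0,0,0,0,0.003,0,0,0,0,0],
)

```text
clock: 12.33
eef_pos: [635.1, -117.9, 82.6]
tcp_rot: [-3.134, -0.001, 1.58]
contact_force: [-13.8, 0.9, 4.1]
opening: 0.458
```

```bash
python3 -c "
from plan import *
pf(*FP)"
```

```text
plate frame [-19.44  -5.99] F [-13.8   1. ] 4.1 T [ 0.04  2.15 -0.81] z 82.6 rot [-3.134e+00 -1.000e-03  1.580e+00] t 12.33
```

drive_tool(
  targets=[0,-0.002,0,0,0,0,0,0,-0.002,0,0,0,0,1,0,-0.002,0,0,0,0,1,0,-0.002,0,0,0,0,1,0,-0.002,0,0,0,0,1,0,-0.002,0,0,0,0,1,0,-0.002,-0.03,0,0,0,1,0,-0.002,-0.07,0,0,0,1,0,-0.002,-0.11,0,0,0,1,0,-0.002,-0.12,0,0,0,1],
)

```text
clock: 13.17
eef_pos: [639.5, -118.7, 209.9]
tcp_rot: [3.133, 0.002, 1.581]
contact_force: [1.6, -1.0, 0.8]
opening: 0.997
```

drive_tool(
  targets=[0.05,-0.04,-0.02,0,0,0,0,0.1,-0.08,-0.02,0,0,0,0,0.12,-0.12,-0.02,0,0,0,0,0.12,-0.16,-0.02,0,0,0,0,0.12,-0.2,-0.02,0,0,0,0,0.12,-0.22,-0.02,0,0,0,0,0.12,-0.22,-0.02,0,0,0,0,0.12,-0.22,-0.02,0,0,0,0],
)

```text
clock: 13.83
eef_pos: [411.3, 0.0, 223.0]
tcp_rot: [-3.139, 0.0, 1.582]
contact_force: [0.5, 1.3, 1.5]
opening: 0.0
```

```bash
python3 - <<'E'
from fit import *
import pickle
fs=[grab_frame(n) for n in("scene","top")]; pickle.dump(fs,open("f2.pkl","wb"))
o=[]
for p in([645,178,20],[650,-170,20]):
    c=[proj(f,p).astype(int)-[25,18] for f in fs]; print([x.tolist() for x in c])
    o.append(np.hstack([cv2.resize(f["color"][v:v+37,u:u+50],(400,296),interpolation=2) for f,(u,v) in zip(fs,c)]))
cv2.imwrite("pics/f2.png",np.vstack(o))
E
```

```text
[[300, 177], [167, 136]]
[[187, 236], [284, 137]]
```

View pics/f2.png

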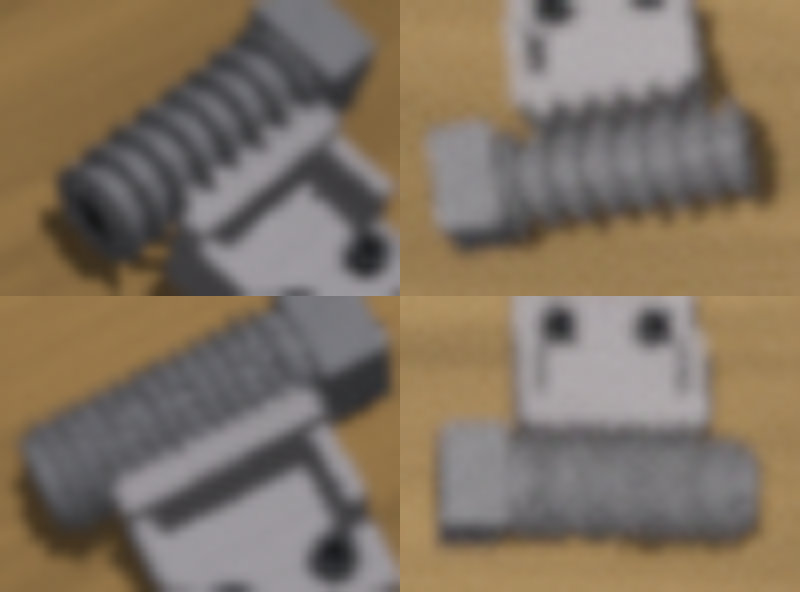

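Both screws are meshed; the fine one sits about one pitch (7 mm) off centre, which is allowed. I'll push each squarely at mid-thread with closed fingers to seat it fully.

```bash
python3 -c "
from plan import *
delta(572,-174,150,1.581)"
```

```text
d [-0.1752  0.154   0.0743] w [0.002 0.    0.   ] at [ 4.160e+02 -3.000e-01  2.239e+02] rot [3.139 0.    1.581] F [ 0.4 -0.8  0.7] open 0.002 t 13.93
```

drive_tool(
  targets=[-0.03,0.025,0,0,0,0,0,-0.06,0.05,0,0,0,0,0,-0.09,0.08,0,0,0,0,0,-0.12,0.11,0.01,0,0,0,0,-0.15,0.14,0.03,0,0,0,0,-0.175,0.154,0.06,0,0,0,0,-0.175,0.154,0.09,0,0,0,0,-0.175,0.154,0.12,0,0,0,0,-0.175,0.154,0.135,0,0,0,0,-0.175,0.154,0.135,0,0,0,0,-0.175,0.154,0.135,0,0,0,0],
)

```text
clock: 14.85
eef_pos: [571.9, -174.4, 87.4]
tcp_rot: [-3.141, 0.0, 1.58]
contact_force: [0.4, -0.1, 0.0]
opening: -0.005
```

drive_tool(
  targets=[0,0.008,0,0,0,0,0,0,0.014,0,0,0,0,0,0,0.018,0,0,0,0,0,0,0.022,0,0,0,0,0,0,0.024,0,0,0,0,0,0,0.026,0,0,0,0,0],
)

```text
clock: 15.35
eef_pos: [597.7, -173.6, 88.9]
tcp_rot: [3.141, 0.001, 1.581]
contact_force: [0.0, -0.2, 0.2]
opening: -0.0
```

drive_tool(
  targets=[0,0.002,0,0,0,0,0,0,0.004,0,0,0,0,0,0,0.006,0,0,0,0,0,0,0.006,0,0,0,0,0],
)

```text
clock: 15.68
eef_pos: [603.2, -173.6, 88.3]
tcp_rot: [-3.141, 0.0, 1.581]
contact_force: [-0.3, -0.2, 0.3]
opening: -0.001
```

drive_tool(
  targets=[0,0.002,0,0,0,0,0,0,0.004,0,0,0,0,0,0,0.004,0,0,0,0,0],
)

```text
clock: 15.93
eef_pos: [604.4, -173.6, 88.0]
tcp_rot: [-3.135, -0.0, 1.581]
contact_force: [-11.5, -2.2, 9.1]
opening: 0.001
```

drive_tool(
  targets=[0,0.002,0,0,0,0,0,0,0.004,0,0,0,0,0,0,0.005,0,0,0,0,0,0,0.005,0,0,0,0,0],
)

```text
clock: 16.27
eef_pos: [605.5, -173.6, 87.8]
tcp_rot: [-3.126, -0.001, 1.581]
contact_force: [-26.9, -4.6, 21.9]
opening: -0.002
```

```bash
python3 -c "
from plan import *
pf(*FP)"
```

```text
plate frame [-49.44 -61.41] F [-27.   -4.5] 21.9 T [-0.77  4.24 -0.04] z 87.8 rot [-3.126e+00 -1.000e-03  1.581e+00] t 16.27
```

drive_tool(
  targets=[0,-0.02,0,0,0,0,0,0,-0.05,-0.01,0,0,0,0,0,-0.06,-0.04,0,0,0,0,0,-0.06,-0.08,0,0,0,0,0,-0.06,-0.08,0,0,0,0,0,-0.06,-0.08,0,0,0,0],
)

```text
clock: 16.77
eef_pos: [553.7, -174.6, 170.9]
tcp_rot: [3.136, 0.002, 1.581]
contact_force: [-0.0, 0.4, -0.3]
opening: 0.005
```

```bash
python3 -c "
from plan import *
delta(575,161.3,88,1.755)"
```

```text
d [0.3359 0.0241 0.0824] w [ 0.005  0.003 -0.174] at [ 553.7 -174.6  170.9] rot [3.136e+00 2.000e-03 1.581e+00] F [-0.   0.4 -0.3] open 0.005 t 16.77
```

drive_tool(
  targets=[0.04,0,0,0,0,-0.05,0,0.08,0,0,0,0,-0.1,0,0.12,0.005,0,0,0,-0.15,0,0.16,0.01,0,0,0,-0.174,0,0.2,0.015,0,0,0,-0.174,0,0.24,0.02,0,0,0,-0.174,0,0.28,0.024,0,0,0,-0.174,0,0.32,0.024,0,0,0,-0.174,0,0.336,0.024,0.03,0,0,-0.174,0,0.336,0.024,0.06,0,0,-0.174,0,0.336,0.024,0.082,0,0,-0.174,0,0.336,0.024,0.082,0,0,-0.174,0],
)

```text
clock: 17.77
eef_pos: [569.4, 162.0, 80.9]
tcp_rot: [-3.133, 0.001, 1.756]
contact_force: [-2.3, -1.1, -0.3]
opening: 0.003
```

drive_tool(
  targets=[0,0.008,0,0,0,0,0,0,0.016,0,0,0,0,0,0,0.022,0,0,0,0,0,0,0.026,0,0,0,0,0,0,0.028,0,0,0,0,0,0,0.03,0,0,0,0,0,0,0.03,0,0,0,0,0],
)

```text
clock: 18.35
eef_pos: [602.9, 167.6, 86.8]
tcp_rot: [3.141, 0.0, 1.755]
contact_force: [0.7, 1.1, -0.0]
opening: -0.001
```

drive_tool(
  targets=[0,0.002,0,0,0,0,0,0,0.004,0,0,0,0,0,0,0.004,0,0,0,0,0],
)

```text
clock: 18.6
eef_pos: [606.6, 168.4, 86.4]
tcp_rot: [3.141, 0.0, 1.755]
contact_force: [-0.5, -0.5, 0.8]
opening: -0.001
```

drive_tool(
  targets=[0,0.002,0,0,0,0,0,0,0.004,0,0,0,0,0,0,0.004,0,0,0,0,0],
)

```text
clock: 18.85
eef_pos: [609.2, 168.9, 86.0]
tcp_rot: [-3.139, 0.001, 1.755]
contact_force: [-4.6, -1.5, 3.3]
opening: -0.001
```

drive_tool(
  targets=[0,0.002,0,0,0,0,0,0,0.004,0,0,0,0,0,0,0.004,0,0,0,0,0],
)

```text
clock: 19.1
eef_pos: [611.3, 169.1, 85.8]
tcp_rot: [-3.134, 0.001, 1.755]
contact_force: [-11.6, -2.8, 9.3]
opening: 0.002
```

drive_tool(
  targets=[0,0.002,0,0,0,0,0,0,0.004,0,0,0,0,0,0,0.004,0,0,0,0,0],
)

```text
clock: 19.35
eef_pos: [613.1, 169.5, 85.6]
tcp_rot: [-3.129, 0.001, 1.755]
contact_force: [-19.8, -2.8, 16.0]
opening: 0.002
```

drive_tool(
  targets=[0,0.002,0,0,0,0,0,0,0.004,0,0,0,0,0,0,0.004,0,0,0,0,0],
)

```text
clock: 19.6
eef_pos: [614.6, 169.8, 85.5]
tcp_rot: [-3.124, 0.001, 1.755]
contact_force: [-29.2, -4.4, 24.9]
opening: -0.002
```

drive_tool(
  targets=[0,0.001,0,0,0,0,0,0,0.002,0,0,0,0,0,0,0.002,0,0,0,0,0],
)

```text
clock: 19.85
eef_pos: [615.0, 169.9, 85.4]
tcp_rot: [-3.12, 0.001, 1.755]
contact_force: [-35.2, -4.9, 30.9]
opening: -0.002
```

drive_tool(
  targets=[0,-0.02,0,0,0,0,0,0,-0.05,-0.01,0,0,0,0,0,-0.09,-0.04,0,0,0,0,0,-0.13,-0.08,0,0,0,0,-0.04,-0.17,-0.1,0,0,0,0,-0.08,-0.21,-0.1,0,0,0,0,-0.1,-0.24,-0.1,0,0,0,0,-0.1,-0.24,-0.1,0,0,0,0,-0.1,-0.24,-0.1,0,0,0,0],
)

```text
clock: 20.6
eef_pos: [400.9, 26.3, 186.3]
tcp_rot: [-3.137, 0.001, 1.754]
contact_force: [0.6, 0.5, 0.1]
opening: 0.003
```

```bash
python3 - <<'E'
from fit import *
import pickle
fs=[grab_frame(n) for n in("scene","top")]; pickle.dump(fs,open("f3.pkl","wb"))
o=[]
for p in([645,178,20],[650,-170,20]):
    c=[proj(f,p).astype(int)-[25,18] for f in fs]
    o.append(np.hstack([cv2.resize(f["color"][v:v+37,u:u+50],(400,296),interpolation=2) for f,(u,v) in zip(fs,c)]))
cv2.imwrite("pics/f3.png",np.vstack(o))
# plate pose known in each camera from the first pictures; fit screw+plate together: screw (x,y,yaw) in plate frame
f0=[pickle.load(open(n+".pkl","rb")) for n in("scene","top")]
def place(parts,p):
    c,s=np.cos(p[2]),np.sin(p[2]); M=np.array([[c,-s,0],[s,c,0],[0,0,1]]); return [q@M.T+[p[0],p[1],0] for q in parts]
for n,par,p0,s0 in(("c",PLATE(5.5),[664.8,180.6,.184],[-21,-1,0]),("f",PLATE(3.2),[654.9,-170,.01],[-21,-7,0])):
    for k in(0,1):
        p,_=fit([f0[k]],par,p0,90); f=fs[k]
        c=proj(f,[p[0]-10,p[1],20]); b=(int(c[0])-36,int(c[1])-36,72,72); m=mask(f,b); sc=np.array([5,5,.05])
        P=place(par,p)
        cost=lambda q:((render(f,P+place(place(SCREW,q*sc),p),[0,0,0],b)-m)**2).sum()
        r=min((minimize(cost,(np.array(s0)+[0,dy,0])/sc,method="Nelder-Mead",options=dict(xatol=.01,fatol=.01)) for dy in(-4,0,4)),key=lambda r:r.fun)
        print(n,("scene","top")[k],p.round(2),"screw in plate",(r.x*sc).round(3),round(r.fun,1))
E
```

```text
c scene [6.6363e+02 1.8234e+02 1.7000e-01] screw in plate [-20.961  -3.502   0.   ] 75.7
c top [6.6553e+02 1.7904e+02 1.9000e-01] screw in plate [-21.581  -1.161   0.   ] 53.4
f scene [ 6.5439e+02 -1.6818e+02 -1.0000e-02] screw in plate [-18.692  -7.87    0.   ] 49.9
f top [ 6.5609e+02 -1.7196e+02  2.0000e-02] screw in plate [-20.89   -4.822  -0.   ] 75.8
```

View pics/f3.png

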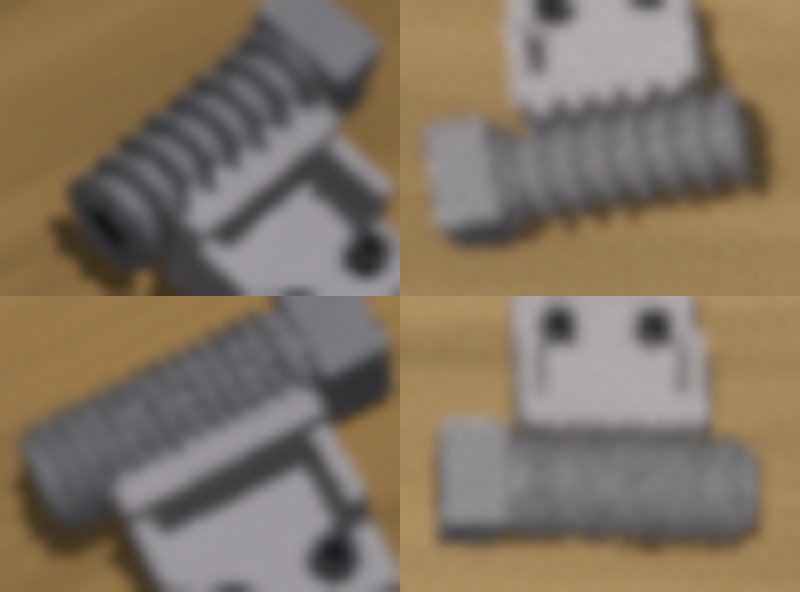

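```bash
cat > rel.py <<'E'
from fit import *
import pickle
PL=dict(c=[[663.63,182.34,.172],[665.53,179.04,.188]],f=[[654.39,-168.18,0],[656.09,-171.96,.018]])
def place(parts,p):
    c,s=np.cos(p[2]),np.sin(p[2]); M=np.array([[c,-s,0],[s,c,0],[0,0,1]]); return [q@M.T+[p[0],p[1],0] for q in parts]
def run(fs):
  for n,par,s0 in(("c",PLATE(5.5),[-21,-2,0]),("f",PLATE(3.2),[-20.5,-7,0])):
    for k in(0,1):
        p=PL[n][k]; f=fs[k]; c=proj(f,[p[0]-20,p[1],20]); b=(int(c[0])-34,int(c[1])-34,68,68); m=mask(f,b); sc=np.array([5,5,.05])
        # plate pose refined together with the screw
        S0=np.array([*s0,*p]); SC=np.array([5,5,.05,5,5,.05])
        def cost(q):
            v=S0+q*SC; return ((render(f,place(par,v[3:])+place(place(SCREW,v[:3]),v[3:]),[0,0,0],b)-m)**2).sum()
        r=minimize(cost,np.zeros(6),method="Nelder-Mead",options=dict(initial_simplex=np.vstack([np.zeros(6),np.eye(6)*.6]),xatol=.01,fatol=.01,maxfev=900))
        v=S0+r.x*SC; print(n,("scene","top")[k],"screw in plate",v[:3].round(3),"plate",v[3:].round(3),round(r.fun,1))
if __name__=="__main__":
    import sys; run(pickle.load(open(sys.argv[1],"rb")))
E
python3 rel.py f2.pkl; echo; python3 rel.py f3.pkl
```

```text
c scene screw in plate [-23.152  -3.654   0.033] plate [6.63087e+02 1.82432e+02 1.72000e-01] 61.6
c top screw in plate [-2.4522e+01 -2.3040e+00  1.0000e-03] plate [6.65398e+02 1.79302e+02 1.84000e-01] 46.1
f scene screw in plate [-17.515  -7.454   0.018] plate [ 6.53230e+02 -1.68519e+02  5.00000e-03] 44.1
f top screw in plate [-2.0372e+01 -5.5860e+00 -1.4000e-02] plate [ 6.55171e+02 -1.71588e+02  9.00000e-03] 79.6

c scene screw in plate [-19.244  -2.511   0.065] plate [6.63120e+02 1.82007e+02 1.73000e-01] 57.5
c top screw in plate [-2.0923e+01 -1.0240e+00  2.0000e-02] plate [6.65450e+02 1.78989e+02 1.95000e-01] 26.7
f scene screw in plate [-1.7507e+01 -7.0110e+00  1.5000e-02] plate [ 6.53333e+02 -1.68618e+02  5.00000e-03] 44.0
f top screw in plate [-20.753  -5.056  -0.026] plate [ 6.55503e+02 -1.71985e+02  1.60000e-02] 27.5
```

The coarse push moved the screw 3.7 mm in. Against the fine screw, both cameras show it about 0.045 rad head-out, so I'll push again nearer its head.

```bash
python3 -c "
from plan import *
delta(578,191,88,1.758)"
```

```text
d [0.1287 0.1986 0.099 ] w [ 0.001  0.001 -0.006] at [405.8  28.6 186.8] rot [3.140e+00 1.000e-03 1.752e+00] F [1.5 0.2 0.2] open -0.001 t 20.7
```

drive_tool(
  targets=[0.025,0.03,0,0,0,0,0,0.05,0.06,0,0,0,0,0,0.075,0.09,0,0,0,0,0,0.1,0.12,0,0,0,0,0,0.129,0.15,0,0,0,0,0,0.129,0.18,0,0,0,0,0,0.129,0.198,0.02,0,0,0,0,0.129,0.198,0.05,0,0,0,0,0.129,0.198,0.08,0,0,0,0,0.129,0.198,0.099,0,0,0,0,0.129,0.198,0.099,0,0,0,0,0.129,0.198,0.099,0,0,0,0],
)

```text
clock: 21.7
eef_pos: [577.3, 193.3, 86.1]
tcp_rot: [-3.14, 0.001, 1.756]
contact_force: [0.1, 0.4, 0.2]
opening: 0.0
```

drive_tool(
  targets=[0,0.008,0,0,0,0,0,0,0.014,0,0,0,0,0,0,0.018,0,0,0,0,0,0,0.02,0,0,0,0,0,0,0.022,0,0,0,0,0,0,0.022,0,0,0,0,0],
)

```text
clock: 22.2
eef_pos: [599.6, 196.6, 87.8]
tcp_rot: [3.14, 0.0, 1.755]
contact_force: [0.3, -0.1, -0.1]
opening: -0.001
```

drive_tool(
  targets=[0,0.002,0,0,0,0,0,0,0.004,0,0,0,0,0,0,0.004,0,0,0,0,0],
)

```text
clock: 22.45
eef_pos: [603.2, 197.3, 87.3]
tcp_rot: [3.141, 0.0, 1.755]
contact_force: [-0.1, 1.1, -0.0]
opening: 0.002
```

drive_tool(
  targets=[0,0.002,0,0,0,0,0,0,0.004,0,0,0,0,0,0,0.004,0,0,0,0,0],
)

```text
clock: 22.7
eef_pos: [606.6, 197.9, 87.1]
tcp_rot: [-3.141, 0.0, 1.755]
contact_force: [-1.6, 0.4, 0.2]
opening: -0.006
```

drive_tool(
  targets=[0,0.002,0,0,0,0,0,0,0.004,0,0,0,0,0,0,0.004,0,0,0,0,0],
)

```text
clock: 22.95
eef_pos: [608.0, 198.3, 86.8]
tcp_rot: [-3.135, 0.001, 1.755]
contact_force: [-12.3, -0.2, 8.9]
opening: 0.007
```

drive_tool(
  targets=[0,0.002,0,0,0,0,0,0,0.004,0,0,0,0,0,0,0.006,0,0,0,0,0,0,0.006,0,0,0,0,0],
)

```text
clock: 23.28
eef_pos: [609.5, 198.7, 86.5]
tcp_rot: [-3.124, 0.001, 1.754]
contact_force: [-29.8, -2.3, 24.9]
opening: -0.003
```

drive_tool(
  targets=[0,0.001,0,0,0,0,0,0,0.003,0,0,0,0,0,0,0.003,0,0,0,0,0],
)

```text
clock: 23.53
eef_pos: [610.1, 198.8, 86.4]
tcp_rot: [-3.119, 0.001, 1.754]
contact_force: [-39.6, -2.9, 32.5]
opening: 0.003
```

```bash
python3 -c "
from plan import *
pf(*CP)"
```

```text
plate frame [-50.41 -30.1 ] F [-39.5   4.4] 32.5 T [-0.44  6.1   0.04] z 86.4 rot [-3.119e+00  1.000e-03  1.754e+00] t 23.53
```

drive_tool(
  targets=[0,-0.02,0,0,0,0,0,0,-0.05,-0.01,0,0,0,0,0,-0.09,-0.04,0,0,0,0,0,-0.13,-0.08,0,0,0,0,-0.04,-0.17,-0.1,0,0,0,0,-0.08,-0.21,-0.1,0,0,0,0,-0.12,-0.24,-0.1,0,0,0,0,-0.13,-0.24,-0.1,0,0,0,0,-0.13,-0.24,-0.1,0,0,0,0,-0.13,-0.24,-0.1,0,0,0,0],
)

```text
clock: 24.37
eef_pos: [405.2, 26.0, 187.7]
tcp_rot: [-3.141, 0.001, 1.753]
contact_force: [-0.0, 0.9, -0.7]
opening: 0.001
```

```bash
python3 - <<'E'
from rel import *
fs=[grab_frame(n) for n in("scene","top")]; pickle.dump(fs,open("f4.pkl","wb"))
run(fs)
o=[]
for p in([645,178,20],[650,-170,20]):
    c=[proj(f,p).astype(int)-[25,18] for f in fs]
    o.append(np.hstack([cv2.resize(f["color"][v:v+37,u:u+50],(400,296),interpolation=2) for f,(u,v) in zip(fs,c)]))
cv2.imwrite("pics/f4.png",np.vstack(o))
E
```

```text
c scene screw in plate [-19.067  -2.414   0.051] plate [6.63112e+02 1.81997e+02 1.73000e-01] 56.9
c top screw in plate [-2.023e+01 -8.820e-01  1.800e-02] plate [6.65256e+02 1.79128e+02 1.93000e-01] 26.7
f scene screw in plate [-1.745e+01 -6.732e+00  1.300e-02] plate [ 6.53236e+02 -1.68862e+02  7.00000e-03] 44.0
f top screw in plate [-20.464  -4.667  -0.031] plate [ 6.55294e+02 -1.72029e+02  1.90000e-02] 27.1
```

View pics/f4.png

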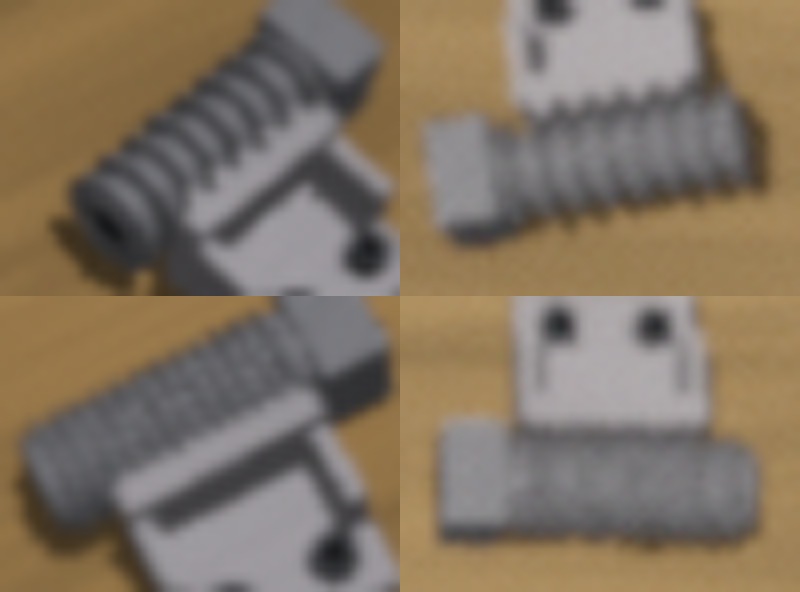

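Pushed to about 29.5 N at two places 29 mm apart, the contact line lies at 0.175 rad, against about 0.18 for the plate. So the coarse screw is parallel. I'll probe its tail side too, then both sides of the fine screw.

```bash
python3 -c "
from plan import *
delta(594,137.5,87,1.755)"
```

```text
d [0.074  0.2027 0.1011] w [ 0.002  0.001 -0.002] at [407.8  28.1 187.8] rot [3.140e+00 1.000e-03 1.753e+00] F [-0.2 -0.   0.4] open 0.003 t 24.47
```

drive_tool(
  targets=[0.015,0.03,0,0,0,0,0,0.03,0.06,0,0,0,0,0,0.045,0.09,0,0,0,0,0,0.06,0.12,0,0,0,0,0,0.074,0.15,0,0,0,0,0,0.074,0.18,0,0,0,0,0,0.074,0.202,0.02,0,0,0,0,0.074,0.202,0.05,0,0,0,0,0.074,0.202,0.08,0,0,0,0,0.074,0.202,0.1,0,0,0,0,0.074,0.202,0.1,0,0,0,0,0.074,0.202,0.1,0,0,0,0],
)

```text
clock: 25.47
eef_pos: [592.3, 139.3, 86.2]
tcp_rot: [-3.139, 0.0, 1.756]
contact_force: [1.0, 1.1, 0.5]
opening: -0.0
```

drive_tool(
  targets=[0,0.006,0,0,0,0,0,0,0.012,0,0,0,0,0,0,0.016,0,0,0,0,0,0,0.018,0,0,0,0,0,0,0.02,0,0,0,0,0,0,0.022,0,0,0,0,0,0,0.022,0,0,0,0,0],
)

```text
clock: 26.05
eef_pos: [614.6, 142.4, 87.6]
tcp_rot: [3.141, 0.0, 1.755]
contact_force: [0.1, -0.2, 0.1]
opening: -0.002
```

drive_tool(
  targets=[0,0.002,0,0,0,0,0,0,0.004,0,0,0,0,0,0,0.005,0,0,0,0,0,0,0.005,0,0,0,0,0],
)

```text
clock: 26.38
eef_pos: [618.7, 143.2, 87.1]
tcp_rot: [-3.14, 0.0, 1.755]
contact_force: [-1.5, -0.6, 0.8]
opening: -0.002
```

drive_tool(
  targets=[0,0.002,0,0,0,0,0,0,0.004,0,0,0,0,0,0,0.006,0,0,0,0,0,0,0.006,0,0,0,0,0],
)

```text
clock: 26.72
eef_pos: [620.3, 143.4, 86.6]
tcp_rot: [-3.13, 0.001, 1.755]
contact_force: [-17.8, -4.3, 15.3]
opening: -0.004
```

drive_tool(
  targets=[0,0.002,0,0,0,0,0,0,0.003,0,0,0,0,0,0,0.003,0,0,0,0,0],
)

```text
clock: 26.97
eef_pos: [620.9, 143.4, 86.3]
tcp_rot: [-3.125, 0.001, 1.755]
contact_force: [-28.0, -5.0, 22.2]
opening: 0.003
```

drive_tool(
  targets=[0,-0.02,0,0,0,0,0,0,-0.05,-0.01,0,0,0,0,0,-0.06,-0.04,0,0,0,0,0,-0.06,-0.08,0,0,0,0,0,-0.06,-0.09,0,0,0,0,0,-0.06,-0.09,0,0,0,0],
)

```text
clock: 27.47
eef_pos: [571.2, 134.5, 181.2]
tcp_rot: [3.134, 0.0, 1.755]
contact_force: [0.8, 0.3, -0.3]
opening: 0.003
```

```bash
python3 - <<'E'
from plan import *
delta(582,-146,87,1.581)
E
```

```text
d [-0.2778 -0.0415  0.0939] w [ 0.008 -0.001  0.174] at [571.2 134.5 181.2] rot [3.134 0.    1.755] F [ 0.8  0.3 -0.3] open 0.003 t 27.47
```

drive_tool(
  targets=[-0.04,-0.006,0,0,0,0.05,0,-0.08,-0.012,0,0,0,0.1,0,-0.12,-0.018,0,0,0,0.15,0,-0.16,-0.024,0,0,0,0.174,0,-0.2,-0.03,0,0,0,0.174,0,-0.24,-0.036,0,0,0,0.174,0,-0.277,-0.041,0.01,0,0,0.174,0,-0.277,-0.041,0.04,0,0,0.174,0,-0.277,-0.041,0.07,0,0,0.174,0,-0.277,-0.041,0.093,0,0,0.174,0,-0.277,-0.041,0.093,0,0,0.174,0,-0.277,-0.041,0.093,0,0,0.174,0],
)

```text
clock: 28.47
eef_pos: [578.3, -145.7, 82.7]
tcp_rot: [-3.138, -0.001, 1.581]
contact_force: [-0.3, -0.3, 0.8]
opening: -0.004
```

drive_tool(
  targets=[0,0.006,0,0,0,0,0,0,0.012,0,0,0,0,0,0,0.016,0,0,0,0,0,0,0.018,0,0,0,0,0,0,0.02,0,0,0,0,0,0,0.02,0,0,0,0,0],
)

```text
clock: 28.97
eef_pos: [600.0, -145.6, 85.0]
tcp_rot: [3.14, 0.001, 1.581]
contact_force: [0.6, 0.5, 0.7]
opening: -0.003
```

drive_tool(
  targets=[0,0.002,0,0,0,0,0,0,0.004,0,0,0,0,0,0,0.004,0,0,0,0,0],
)

```text
clock: 29.22
eef_pos: [602.5, -145.6, 84.3]
tcp_rot: [-3.139, 0.0, 1.581]
contact_force: [-3.7, 0.3, 5.5]
opening: 0.001
```

drive_tool(
  targets=[0,0.002,0,0,0,0,0,0,0.004,0,0,0,0,0,0,0.006,0,0,0,0,0,0,0.006,0,0,0,0,0],
)

```text
clock: 29.55
eef_pos: [604.0, -145.5, 84.0]
tcp_rot: [-3.129, -0.001, 1.581]
contact_force: [-23.2, -3.1, 19.6]
opening: 0.001
```

drive_tool(
  targets=[0,0.001,0,0,0,0,0,0,0.002,0,0,0,0,0,0,0.002,0,0,0,0,0],
)

```text
clock: 29.8
eef_pos: [604.4, -145.5, 83.9]
tcp_rot: [-3.126, -0.001, 1.581]
contact_force: [-29.0, -3.7, 25.0]
opening: -0.001
```

drive_tool(
  targets=[0,-0.02,0,0,0,0,0,-0.03,-0.03,0,0,0,0,0,-0.05,-0.03,0,0,0,0,0,-0.05,-0.02,0,0,0,0,0,-0.05,-0.012,0,0,0,0,0,-0.05,-0.008,0,0,0,0,0,-0.05,-0.006,0,0,0,0,0,-0.05,-0.004,0,0,0,0,0],
)

```text
clock: 30.47
eef_pos: [604.3, -196.0, 84.0]
tcp_rot: [-3.132, 0.001, 1.583]
contact_force: [-25.6, -14.4, 18.4]
opening: 0.001
```

drive_tool(
  targets=[0,0.002,0,0,0,0,0,0,0.003,0,0,0,0,0,0,0.003,0,0,0,0,0],
)

```text
clock: 30.72
eef_pos: [604.8, -196.1, 83.9]
tcp_rot: [-3.127, 0.0, 1.583]
contact_force: [-30.3, -13.7, 21.3]
opening: -0.002
```

drive_tool(
  targets=[0,-0.02,0,0,0,0,0,0,-0.05,-0.01,0,0,0,0,0.02,-0.09,-0.04,0,0,0,0,0.06,-0.13,-0.08,0,0,0,0,0.1,-0.16,-0.1,0,0,0,0,0.14,-0.19,-0.1,0,0,0,0,0.18,-0.2,-0.1,0,0,0,0,0.19,-0.2,-0.1,0,0,0,0,0.19,-0.2,-0.1,0,0,0,0,0.19,-0.2,-0.1,0,0,0,0],
)

```text
clock: 31.55
eef_pos: [407.3, -4.2, 184.9]
tcp_rot: [-3.142, -0.0, 1.584]
contact_force: [-0.1, -0.5, 0.0]
opening: 0.001
```

```bash
python3 - <<'E'
from rel import *
fs=[grab_frame(n) for n in("scene","top")]
run(fs)
o=[]
for p in([645,178,20],[650,-170,20]):
    c=[proj(f,p).astype(int)-[25,18] for f in fs]
    o.append(np.hstack([cv2.resize(f["color"][v:v+37,u:u+50],(400,296),interpolation=2) for f,(u,v) in zip(fs,c)]))
cv2.imwrite("pics/f5.png",np.vstack(o)); print(sense()["clock"],sense()["contact_force"])
E
```

```text
c scene screw in plate [-18.771  -2.373   0.045] plate [6.62957e+02 1.81859e+02 1.80000e-01] 56.9
c top screw in plate [-2.0514e+01 -8.5100e-01  1.9000e-02] plate [6.65364e+02 1.79107e+02 1.92000e-01] 27.1
f scene screw in plate [-1.743e+01 -7.534e+00  1.500e-02] plate [ 6.53118e+02 -1.68163e+02  1.00000e-03] 43.4
f top screw in plate [-20.679  -4.988  -0.034] plate [ 6.55344e+02 -1.71766e+02  1.60000e-02] 27.4
31.65 [-0.21574262  0.20079708  0.05467437]
```

View pics/f5.png

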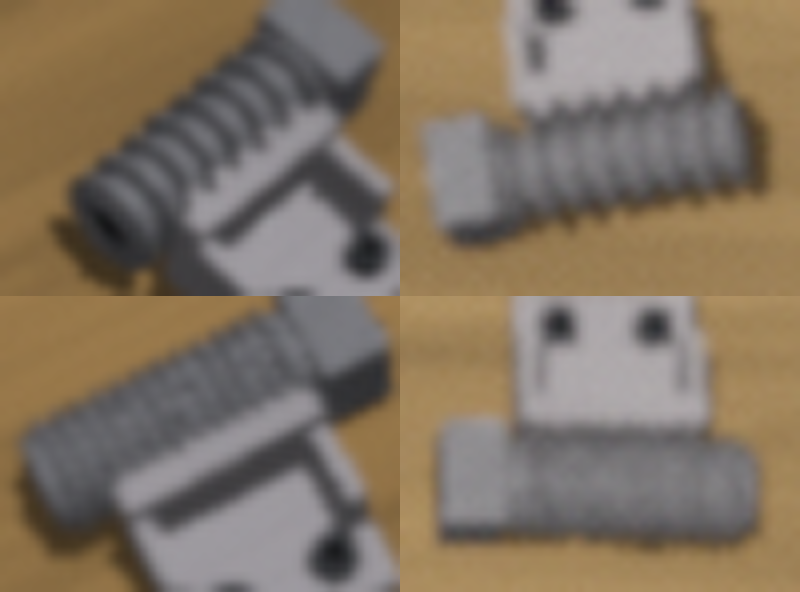

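Both screws stayed where they were through the extra pushes. Averaged over the two cameras, the axes lie about 19–20 mm in front of the faces. Handing in.

```bash
python3 -c "
from rig import sign_off
print(sign_off())"
```

```text
the job is handed in; nothing more can be done
None
```

Both screws are seated sideways against the plate of their own pitch: the coarse one on the left, the fine one on the right. I handed the job in at about 32 s of the 72 s allowed. I gripped each screw by its head, slid it along the bench into the teeth, then pressed it home with closed fingers at mid-thread and on both sides, to about 40 N at most.

| Last check | Coarse screw | Fine screw |
|---|---|---|
| Axis in front of face (scene / top camera; should be 20 mm) | 18.8 / 20.5 mm | 17.4 / 20.7 mm |
| Offset along plate (limit ±16 mm) | −2.4 / −0.9 mm | −7.5 / −5.0 mm (one pitch off centre) |
| Angle to plate from cameras (limit 0.05 rad) | +0.045 / +0.019 rad | +0.015 / −0.034 rad |
| Screw direction from the finger pushes | about 0.20 rad, plate 0.17–0.195 | about 0.01 rad, plate about 0.01 |

- **Where the checks disagree:** the two cameras differ by 2–3 mm in depth and about 0.03–0.05 rad in angle. The scene camera's +0.045 rad for the coarse screw is close to the limit. The finger pushes put that screw about 0.01–0.03 rad from parallel.
- **Firmly seated:** further pushing moved neither screw noticeably, and the last pictures show the threads meshed with the teeth.
- **Not checked:** I never measured the nut or the other loose things at the end. The planned paths kept clear of them, and no unexpected contact force showed.

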